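# Sift the small nuts out of the mixed hardware

## Robot

A 7-joint arm with a two-finger parallel gripper is mounted at the origin on the work surface. World frame = base frame: x ahead of the robot, y to its left, z up, the work surface at z = 0. Lengths are in m, angles in rad, forces in N, time in s.
With the tool pointing down it reaches from about 0.425 to 0.875 m from the base axis. Payload 4.7 kg.
Tool frame: the origin (TCP) lies on the centre line of the jaws, within the pads' length; the fingertips stand 25 mm ahead of it and the grasp point (between the pads) lies 6 mm ahead of it (robot.finger_overhang is the distance from the TCP to the fingertips, in m); z points along the fingers, y is the line along which they close (so a half turn about z gives the same grasp; the last joint's range is limited). The gripper opens to 85 mm and grips with 20 to 120 N. Pads are 22 mm wide; open, the fingers measure 114 mm over their backs; the gripper's body (76 mm by 85 mm) begins 54 mm behind the grasp point. The pads swing forward as they close: fully open they stand 13 mm farther back than shut.
Start: joints at [-1.1, 0.321, -0.07, 1.45, 0.023, 1.371, -0.057], TCP at [0.287, 0.583, 0.218] pointing down, gripper open.
Joint ranges: [-2.86, 2.86], [-0.3, 2.09], [-1.38, 1.24], [0.06, 2.45], [-1.56, 4.7], [0.09, 2.05], [-2.69, 2.69]. Speed limits (rad/s): [2.57, 2.57, 3.14, 3.14, 3.14, 3.14, 3.14].

## Interface

Orientations are given as a rotation vector (axis times angle).
In Python, from workcell import readout, capture, camera_info, robot, search_frame, place_of gives the robot as it stands.
- The arm moves only by the tool servo_tool, never from a script. Its argument "plan" is a list of rows, each a list of 2 entries, a list of its own where there are three numbers: the shift along the tool's x, y, z in cm, then the turn about the tool's z in rad. In form: [[[tx, ty, tz], roll], ...]. A call has 1 to 12 rows; each row shifts and turns the commanded pose from where the row before left it, along the tool's axes as they then stand; what a row does not reach is not made up. A row lasts 1/10 s, in which the tool goes at most 50 mm and 8.59 degrees, less where a joint would pass 70% of its speed; a pose out of reach is approached as far as the arm can. A call with a gripper value outside its range is refused whole. "hand" is the finger opening in cm, from 0 to 8.54, set as the call begins (left out, the last holds). The fingers move at their own pace and stop on an object; "force" is the grip in N (left out, the last holds). Time passes only in rows, so rows that do not move let the fingers close. It gives the time, the measured TCP pose, the force, the opening and the grip force at its end, in the units of the state.
- readout.sense(): the state, without advancing time (a new reading comes with each control period).
- capture(name): name is "side" or "top" or "wrist"; returns the picture (400x640x3 uint8, blue, green, red); there is no depth.
- camera_info(name): a dict with "fov_y" (degrees; the focal length in pixels is half the picture's height over the tangent of half this angle, whatever the lens; pixels are square), "cx", "cy" (the principal point, pixels), "cam_to_world" (4x4, takes a point from camera to world coordinates); the wrist camera has in their place "mount" (4x4, takes a point from camera to tool coordinates, whose origin is the TCP and whose axes are the flange's). Camera axes: x right, y up, looking along -z (the intrinsics and any distortion apply to the point x, -y, -z); pixel columns grow to the right and rows downward; lengths in m; the calibration is good to about 2 mm. A picture is of the moment at which its call begins: read the wrist's pose just before it. camera_info takes no time and is no camera call.
- robot.job_done(): hands the job in; it is judged then, once.
Trained networks look in the newest picture that a camera, given by its name, has taken for a name from the list of things; names that differ only in an ending like _2 or _b are one class to them, and where a whole thing is asked for, a point or a joint stands for the part that bears it (a point fixed in the world has none). Each returns a list of dicts, best first, with "p" (0 to 1); they miss things now and then, are a little off and sometimes report something else, mostly with a low value. They report only what shows in the picture. A call takes as long as a camera call.
- search_frame(camera, name): "location" ([x, y, z] in m, in world coordinates, good to about 4 mm: the middle of the surface that is visible of it).
- place_of(camera, name): "location" ([x, y, z] in m, in world coordinates, good to about 4 mm: a listed point, or the origin of a listed thing).
The state is a dict: "clock": time; "qpos": joint angles; "qd": joint speeds; "tau": joint torques, N m; "tcp_pos": TCP position; "tcp_rot": TCP orientation; "contact_force": force on the tool from outside, world axes, zero at the start; "torque": the same for the moment, N m; "grip_width": opening from 0.0 (shut) to 1.0 (fully open); "gripper_force": force on a finger pad.
Only numpy, scipy, OpenCV 4.12 (cv2) and the standard library are available. Lean on these libraries where they do the work, as an engineer would, in place of code of your own. Each camera call takes 0.05 s, during which the arm holds its last target. There are 200 camera calls.

## Task

Pick up the hand sieve by its slanting wooden bar, hold it over the grey tray and shake it side to side until all four small nuts have dropped through the grid into the tray, while both large nuts stay in the sieve. You may lean the sieve a little to help the nuts onto the grid, but never steeper than 10 degrees: shake, do not pour. Then set the sieve down level, back on the middle of the black mat with the large nuts still in it, let go, and leave the other things on the bench alone.

Things in the scene. Friction and masses are not known exactly. Their poses are not given: they have to be found in the camera images.
- sieve: Loose open sheet-metal box, 300-480 g empty, 124 mm along x, 203 mm along y, walls 3 mm thick, 34 mm high, floor 4 mm. Floor: closed for y = +11 to +98 mm (nuts start there), open grid of 4 x 4 square 20.5 mm holes with 6.5 mm ribs for y = -90 to +11. Nuts grip the floor (friction 0.45-0.78): leaning alone will not slide them, leaning plus quick 20-40 mm strokes does; slow strokes do nothing. Origin: centre of underside; z up
- sieve_grip (a point): Centre of the sieve's wooden handle bar, at x = 0, y = +5, z = +110 mm from the sieve's origin; axes of the sieve. The bar runs along x, 124 mm free between two posts. Section: 14 mm thick, 30 mm deep, flat faces; bar and posts lean 25 degrees from the sieve's upright, their top towards +y. Jaws close on the flat faces, so grip with the tool leaned the same way, or the sieve will hang leaning
- tray: Grey plastic open tray, fixed to the bench: outside 230 mm along its x, 270 mm along its y, 50 mm high, walls and floor 5 mm. Origin: centre of the underside; z up. It may stand to the left or the right of the mat
- mat: Flat black rubber mat, fixed: 220 mm along its x, 300 mm along its y, 4 mm thick; the sieve starts on it. Origin: centre of its underside; z up
- small1: one of four small steel hexagon nuts, all alike: 17 mm across flats, 19.6 mm across corners, 8 mm thick, 11 g; they start lying on the sieve's closed end. Origin: centre of one hexagon face; z along the nut's axis
- small2: one of four small steel hexagon nuts, all alike: 17 mm across flats, 19.6 mm across corners, 8 mm thick, 11 g; they start lying on the sieve's closed end. Origin: centre of one hexagon face; z along the nut's axis
- small3: one of four small steel hexagon nuts, all alike: 17 mm across flats, 19.6 mm across corners, 8 mm thick, 11 g; they start lying on the sieve's closed end. Origin: centre of one hexagon face; z along the nut's axis
- small4: one of four small steel hexagon nuts, all alike: 17 mm across flats, 19.6 mm across corners, 8 mm thick, 11 g; they start lying on the sieve's closed end. Origin: centre of one hexagon face; z along the nut's axis
- large1: one of two large steel hexagon nuts, both alike: 36 mm across flats, 41.6 mm across corners, 18 mm thick, 95 g; they start on the sieve's closed end and are too big for its holes. Origin: centre of one hexagon face; z along the nut's axis
- large2: one of two large steel hexagon nuts, both alike: 36 mm across flats, 41.6 mm across corners, 18 mm thick, 95 g; they start on the sieve's closed end and are too big for its holes. Origin: centre of one hexagon face; z along the nut's axis
- tape_roll: Bystander: paper tape roll lying flat, 100 mm across, 48 mm high. Origin: centre of the underside
- staple_carton: Bystander: cardboard box, 70 x 110 x 45 mm. Origin: centre of the underside
- tube_offcut: Bystander: upright piece of cardboard tube, 90 mm across, 110 mm high. Origin: centre of the underside
- stapler: Bystander: black air stapler lying on its side, about 190 x 180 mm, 50 mm high. Origin: under the middle of its barrel

How it is judged:
On the way, in this order (a step that is already met when the one before it is completed fails the run):
1. the sieve is lifted at least 40 mm with all four small nuts and both large nuts in it (height (world z) of sieve above 0.04 m and x of small1 in the frame of sieve between -0.062 and 0.062 m and y of small1 in the frame of sieve between -0.102 and 0.102 m and z of small1 in the frame of sieve between -0.003 and 0.045 m and x of small2 in the frame of sieve between -0.062 and 0.062 m and y of small2 in the frame of sieve between -0.102 and 0.102 m and z of small2 in the frame of sieve between -0.003 and 0.045 m and x of small3 in the frame of sieve between -0.062 and 0.062 m and y of small3 in the frame of sieve between -0.102 and 0.102 m and z of small3 in the frame of sieve between -0.003 and 0.045 m and x of small4 in the frame of sieve between -0.062 and 0.062 m and y of small4 in the frame of sieve between -0.102 and 0.102 m and z of small4 in the frame of sieve between -0.003 and 0.045 m and x of large1 in the frame of sieve between -0.062 and 0.062 m and y of large1 in the frame of sieve between -0.102 and 0.102 m and z of large1 in the frame of sieve between -0.003 and 0.05 m and x of large2 in the frame of sieve between -0.062 and 0.062 m and y of large2 in the frame of sieve between -0.102 and 0.102 m and z of large2 in the frame of sieve between -0.003 and 0.05 m), for 0.1 s.
2. all four small nuts lie in the tray while the sieve is still held up with both large nuts in it (height (world z) of sieve above 0.04 m and x of small1 in the frame of tray between -0.115 and 0.115 m and y of small1 in the frame of tray between -0.135 and 0.135 m and z of small1 in the frame of tray between -0.002 and 0.035 m and x of small2 in the frame of tray between -0.115 and 0.115 m and y of small2 in the frame of tray between -0.135 and 0.135 m and z of small2 in the frame of tray between -0.002 and 0.035 m and x of small3 in the frame of tray between -0.115 and 0.115 m and y of small3 in the frame of tray between -0.135 and 0.135 m and z of small3 in the frame of tray between -0.002 and 0.035 m and x of small4 in the frame of tray between -0.115 and 0.115 m and y of small4 in the frame of tray between -0.135 and 0.135 m and z of small4 in the frame of tray between -0.002 and 0.035 m and x of large1 in the frame of sieve between -0.062 and 0.062 m and y of large1 in the frame of sieve between -0.102 and 0.102 m and z of large1 in the frame of sieve between -0.003 and 0.05 m and x of large2 in the frame of sieve between -0.062 and 0.062 m and y of large2 in the frame of sieve between -0.102 and 0.102 m and z of large2 in the frame of sieve between -0.003 and 0.05 m), for 0.2 s.
At the end, for the whole second after the job is handed in: All four small nuts lie in the tray, both large nuts lie in the sieve, and the sieve stands at rest flat on the mat (within 3 degrees and 4 mm), its centre within 30 mm of the mat's centre (x of small1 in the frame of tray between -0.115 and 0.115 m and y of small1 in the frame of tray between -0.135 and 0.135 m and z of small1 in the frame of tray between -0.002 and 0.035 m and x of small2 in the frame of tray between -0.115 and 0.115 m and y of small2 in the frame of tray between -0.135 and 0.135 m and z of small2 in the frame of tray between -0.002 and 0.035 m and x of small3 in the frame of tray between -0.115 and 0.115 m and y of small3 in the frame of tray between -0.135 and 0.135 m and z of small3 in the frame of tray between -0.002 and 0.035 m and x of small4 in the frame of tray between -0.115 and 0.115 m and y of small4 in the frame of tray between -0.135 and 0.135 m and z of small4 in the frame of tray between -0.002 and 0.035 m and x of large1 in the frame of sieve between -0.062 and 0.062 m and y of large1 in the frame of sieve between -0.102 and 0.102 m and z of large1 in the frame of sieve between -0.003 and 0.05 m and x of large2 in the frame of sieve between -0.062 and 0.062 m and y of large2 in the frame of sieve between -0.102 and 0.102 m and z of large2 in the frame of sieve between -0.003 and 0.05 m and horizontal distance between sieve and mat below 0.03 m and height (world z) of sieve below 0.008 m and angle between sieve's own z axis and vertical below 0.05 rad and linear speed of sieve below 0.02 m/s); the robot touches nothing.
It fails at once if the sieve leans more than 16 degrees (angle between sieve's own z axis and vertical above 0.279 rad).
It fails at once if a large nut leaves the sieve (distance between any of large1, large2 and sieve above 0.15 m).
It fails at once if a bystander is moved more than 30 mm (distance of any of tape_roll, staple_carton, tube_offcut, stapler from where it was at the start of the episode above 0.03 m).
It also fails if it takes over 54 s, if anything falls off the work surface, if the arm or the gripper's body presses on something with over 40 N, if the wrist force passes 120 N, or if a joint passes its speed limit or range.

## Working session

There is one attempt and no reset: what is moved stays moved. The work goes in short steps, Python scripts to look and compute and a tool call to move; the robot and the scene stay as the last step left them, time stands still between calls to the robot, and variables do not carry over. Pictures are saved under pics/ and viewed, at most 10 in all, crops included, and the job is handed in when it is done.

Besides the shell and the picture viewer there is one more tool, called as name(argument=value, ...), one argument or row to a line, values as JSON. servo_tool: Moves the arm, as the interface text tells. Its arguments: {"type":"object","properties":{"plan":{"type":"array","items":{"type":"array"}},"hand":{"type":"number"},"force":{"type":"number"}},"required":["plan"]}

```bash
mkdir -p pics
python3 - <<'E'
from workcell import *
import cv2,numpy as np
s=readout.sense();print(s['clock'],s['tcp_pos'],s['tcp_rot'],s['grip_width'])
t=capture('top');cv2.imwrite('pics/top0.png',t)
for n in ['sieve','sieve_grip','tray','mat','tape_roll','staple_carton','tube_offcut','stapler','large1','small1']:
    print(n,[(np.round(d['location'],3).tolist(),round(d['p'],2)) for d in place_of('top',n)[:4]])
t=capture('side');cv2.imwrite('pics/side0.png',t)
for n in ['sieve','sieve_grip','tray','mat']:
    print(n,[(np.round(d['location'],3).tolist(),round(d['p'],2)) for d in place_of('side',n)[:4]])
print(camera_info('top'),camera_info('side'))
E
```

```text
0.0 [0.28648981 0.5828517  0.2167255 ] [-7.11120883e-01 -3.05970305e+00  2.89291575e-03] 1.0010792113087936
sieve [([0.545, 0.153, 0.004], 0.67)]
sieve_grip [([0.538, 0.162, 0.115], 0.78)]
tray [([0.502, -0.212, 0.005], 0.98)]
mat [([0.514, 0.193, 0.0], 0.83), ([0.505, -0.215, 0.002], 0.46)]
tape_roll [([0.782, 0.1, -0.002], 0.91)]
staple_carton [([0.753, -0.1, 0.006], 0.59), ([0.505, -0.212, 0.002], 0.55)]
tube_offcut [([0.403, 0.529, 0.001], 0.91)]
stapler [([0.494, -0.534, -0.005], 0.77)]
large1 [([0.584, 0.189, 0.003], 0.62), ([0.525, 0.24, 0.01], 0.54)]
small1 [([0.54, 0.192, 0.001], 0.57), ([0.573, 0.242, 0.008], 0.43), ([0.507, 0.202, 0.009], 0.41), ([0.601, 0.229, 0.01], 0.35)]
sieve [([0.538, 0.157, 0.002], 0.98)]
sieve_grip [([0.539, 0.165, 0.114], 0.68)]
tray [([0.505, -0.215, -0.004], 0.59)]
mat [([0.517, 0.188, -0.002], 0.56)]
{'fov_y': 45.54506485481086, 'cx': 312.93725683005357, 'cy': 210.045125345989, 'cam_to_world': array([[ 0.01330022,  0.99691147, -0.07739915,  0.48484153],
       [-0.99985436,  0.01243167, -0.01169267,  0.0030489 ],
       [-0.01069436,  0.07754339,  0.99693162,  1.52076206],
       [ 0.        ,  0.        ,  0.        ,  1.        ]])} {'fov_y': 47.77100532858375, 'cx': 321.41654692164826, 'cy': 188.7646729831736, 'cam_to_world': array([[ 0.93452371,  0.20968861, -0.28756933,  0.05974422],
       [-0.35535768,  0.50513445, -0.78648592, -1.43703323],
       [-0.01965596,  0.83717971,  0.54657458,  1.08590166],
       [ 0.        ,  0.        ,  0.        ,  1.        ]])}
```

Run:
```python
import cv2
a=cv2.imread('pics/top0.png');cv2.imwrite('pics/t1.png',cv2.resize(a[120:330,180:440],None,fx=2.85,fy=2.85))
```

```text
(no output)
```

View pics/top0.png

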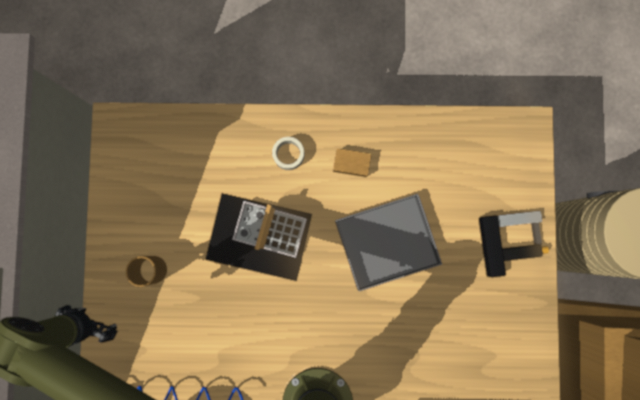

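View pics/t1.png

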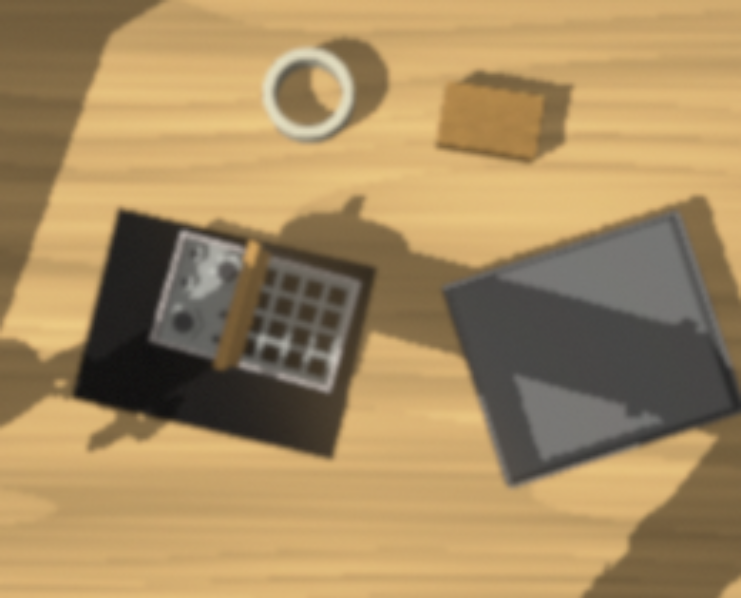

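View pics/side0.png

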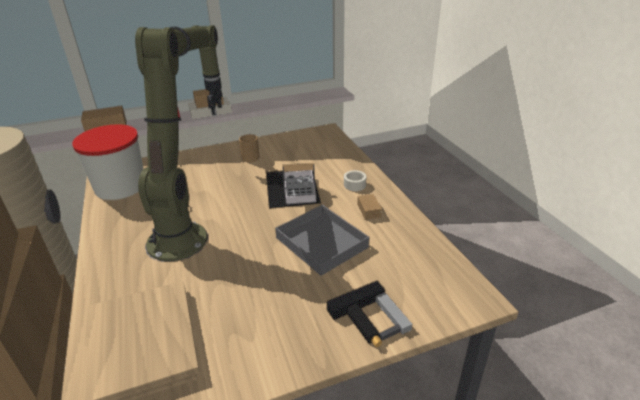

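The top view shows the sieve on the mat at about (268,230), with its nut end to the left. The tray is at about (388,243) and the tape roll, carton, tube and stapler are clear of both. The move tool has no tilt command, so I'll check what happens to the tool's lean at the reach limit.

servo_tool(
  plan=[
    [[0, -4, 0], 0],
    [[0, -4, 0], 0],
    [[0, -4, 0], 0],
    [[0, -4, 0], 0],
    [[0, -4, 0], 0],
    [[0, -4, 0], 0],
    [[0, -4, 0], 0],
    [[0, -4, 0], 0],
    [[0, -4, 0], 0],
  ],
)

```text
clock: 1.7
tcp_pos: [0.1576, 0.308, 0.2034]
tcp_rot: [-0.742, -3.05, 0.058]
contact_force: [2.0, -2.8, 0.2]
grip_width: 1.0
gripper_force: 0.0
```

```bash
cat > h.py <<'E'
from workcell import *
import numpy as np
from scipy.spatial.transform import Rotation as R
np.set_printoptions(precision=3,suppress=True)
def st():
    s=readout.sense();M=R.from_rotvec(s['tcp_rot']).as_matrix()
    print('t',s['clock'],'q',np.array(s['qpos']),'p',np.array(s['tcp_pos']),'\n',M,'\ntilt',np.degrees(np.arccos(-M[2,2])),'az of z-horizontal',np.degrees(np.arctan2(M[1,2],M[0,2])),'F',np.array(s['contact_force']),np.array(s['torque']),s['grip_width'],s['gripper_force'])
    return s,M
E
python3 -c "from h import *;st()"
```

```text
t 1.7 q [-1.018 -0.301 -0.131  2.106 -0.034  1.371 -0.041] p [0.158 0.308 0.203] 
 [[-0.888  0.459 -0.011]
 [ 0.459  0.888 -0.036]
 [-0.007 -0.036 -0.999]] 
tilt 2.1269605800311884 az of z-horizontal -106.52545325336988 F [ 1.969 -2.795  0.246] [-0.038 -0.136  0.018] 1.0000059243346955 0.0
```

servo_tool(
  plan=[
    [[0, -4, 0], 0],
    [[0, -4, 0], 0],
    [[0, -4, 0], 0],
  ],
)

```text
clock: 2.0
tcp_pos: [0.1288, 0.2876, 0.1812]
tcp_rot: [-0.677, -3.029, 0.152]
contact_force: [-2.2, 0.3, 0.5]
grip_width: 1.002
gripper_force: 0.0
```

```bash
python3 -c "from h import *;st()"
```

```text
t 2.0 q [-0.935 -0.301 -0.227  2.15  -0.082  1.389  0.002] p [0.129 0.288 0.181] 
 [[-0.905  0.423 -0.055]
 [ 0.426  0.9   -0.088]
 [ 0.012 -0.103 -0.995]] 
tilt 5.957208077786759 az of z-horizontal -121.88847705786303 F [-2.212  0.31   0.547] [ 0.152  0.085 -0.047] 1.0024978527134198 0.0
```

servo_tool(
  plan=[
    [[0, -5, 0], 0],
    [[0, -5, 0], 0],
    [[0, -5, 0], 0],
    [[0, -5, 0], 0],
    [[0, -5, 0], 0],
    [[0, -5, 0], 0],
  ],
)

```text
clock: 2.6
tcp_pos: [0.0799, 0.2138, 0.139]
tcp_rot: [-0.654, -2.954, 0.42]
contact_force: [-1.2, 0.8, 1.4]
grip_width: 1.001
gripper_force: 0.0
```

```bash
python3 -c "from h import *;st()"
```

```text
t 2.6 q [-0.936 -0.301 -0.257  2.265 -0.112  1.458 -0.007] p [0.08  0.214 0.139] 
 [[-0.905  0.402 -0.143]
 [ 0.426  0.871 -0.247]
 [ 0.026 -0.284 -0.958]] 
tilt 16.57598019215008 az of z-horizontal -120.11194275849145 F [-1.247  0.753  1.374] [ 0.318 -0.032 -0.032] 1.001050741040635 0.0
```

```bash
cat >> h.py <<'E'
def ray(cam,uv,z):
    c=camera_info(cam);f=200/np.tan(np.radians(c['fov_y']/2));T=np.array(c['cam_to_world'])
    d=T[:3,:3]@np.array([(uv[0]-c['cx'])/f,-(uv[1]-c['cy'])/f,-1]);o=T[:3,3]
    return (o+d*(z-o[2])/d[2])[:2]
E
python3 - <<'E'
from h import *
print({k:v for k,v in camera_info('top').items() if k not in('cam_to_world',)}, camera_info('wrist'))
def q(name,pts,z):
    P=np.array([ray('top',(u/2.85+180,v/2.85+120),z) for u,v in pts]);e=np.roll(P,-1,0)-P
    print(name,P.mean(0),P.tolist(),np.linalg.norm(e,axis=1),np.degrees(np.arctan2(e[:,1],e[:,0])))
q('mat',[(118,208),(377,268),(333,458),(73,396)],.004)
q('sieve',[(182,228),(362,283),(330,393),(150,342)],.034)
q('tray',[(443,288),(678,212),(742,410),(510,487)],.05)
q('bar',[(258,240),(227,368)],.125)
E
```

```text
{'fov_y': 45.54506485481086, 'cx': 312.93725683005357, 'cy': 210.045125345989} {'fov_y': 65.99461735843371, 'cx': 314.70840410019537, 'cy': 202.2670590521047, 'mount': array([[-0.   ,  0.954,  0.3  ,  0.076],
       [ 1.   , -0.   ,  0.   ,  0.   ],
       [ 0.   ,  0.3  , -0.954, -0.157],
       [ 0.   ,  0.   ,  0.   ,  1.   ]])}
mat [0.516 0.192] [[0.6538509988238124, 0.315296211663682], [0.5898017995948704, 0.022763915868161767], [0.3781648960949687, 0.06869173967318112], [0.442590638142039, 0.3595947218160491]] [0.299 0.217 0.298 0.216] [-102.35   167.756   77.512  -11.843]
sieve [0.539 0.155] [[0.6292022828400002, 0.23782978224912663], [0.5710290822160738, 0.03860534063513087], [0.4504900424874293, 0.07178400481771122], [0.503391138096889, 0.26984271522389336]] [0.208 0.125 0.205 0.13 ] [-106.278  164.61    75.046  -14.276]
tray [ 0.502 -0.212] [[0.5657871858346748, -0.04967107214178273], [0.6517231919866294, -0.304122767529542], [0.43868520006867956, -0.3718957415423029], [0.35326291343854316, -0.12346673764793799]] [0.269 0.224 0.263 0.225] [ -71.339 -162.353  108.976   19.149]
bar [0.543 0.159] [[0.6088769720036342, 0.14451732868514097], [0.47668129709065515, 0.17368297455466902]] [0.135 0.135] [167.558 -12.442]
```

servo_tool(
  plan=[
    [[0, 4, 0], 0],
    [[4, 2, -1], 0],
    [[4, 1, -1], 0],
    [[4, 1, -1], 0],
    [[4, 1, 0], 0],
    [[2, 0, 0], 0],
    [[0, 0, 0], 0],
  ],
)

```text
clock: 3.3
tcp_pos: [-0.0404, 0.3769, 0.1443]
tcp_rot: [-0.666, -2.956, 0.426]
contact_force: [0.1, -0.8, -0.6]
grip_width: 0.998
gripper_force: 0.0
```

```bash
python3 -c "from h import *;st()"
```

```text
t 3.3 q [-1.075  0.029 -0.531  1.978 -0.137  1.391 -0.439] p [-0.04   0.377  0.144] 
 [[-0.902  0.409 -0.139]
 [ 0.431  0.867 -0.251]
 [ 0.018 -0.286 -0.958]] 
tilt 16.658127319277174 az of z-horizontal -119.06377988524785 F [ 0.135 -0.836 -0.642] [ 0.256 -0.227 -0.011] 0.9983533003586639 0.0
```

servo_tool(
  plan=[
    [[-2.3, -3.1, 0.9], 0],
    [[-2.3, -3.1, 0.9], 0],
    [[-2.3, -3.1, 0.9], 0],
    [[-2.3, -3.1, 0.9], 0],
    [[-2.3, -3.1, 0.9], 0],
    [[-2.3, -3.1, 0.9], 0],
  ],
)

```text
clock: 3.9
tcp_pos: [-0.0102, 0.2163, 0.1297]
tcp_rot: [-0.638, -2.951, 0.487]
contact_force: [-1.9, -0.2, 0.9]
grip_width: 0.996
gripper_force: 0.0
```

```bash
python3 -c "from h import *;st()"
```

```text
t 3.9 q [-1.256 -0.301 -0.221  2.296 -0.18   1.454 -0.263] p [-0.01   0.216  0.13 ] 
 [[-0.91   0.389 -0.147]
 [ 0.415  0.862 -0.29 ]
 [ 0.014 -0.324 -0.946]] 
tilt 18.94724904052217 az of z-horizontal -116.9061671482293 F [-1.932 -0.221  0.932] [ 0.255 -0.005 -0.066] 0.9962194560326643 0.0
```

servo_tool(
  plan=[
    [[0.9, 0.7, -3.8], 0],
    [[0.9, 0.7, -3.8], 0],
    [[0.9, 0.7, -3.8], 0],
    [[0.9, 0.7, -3.8], 0],
    [[0.9, 0.7, -3.8], 0],
    [[0.9, 0.7, -3.8], 0],
    [[-2.7, -2.8, 0.9], 0],
    [[-2.7, -2.8, 0.9], 0],
    [[-2.7, -2.8, 0.9], 0],
    [[-2.7, -2.8, 0.9], 0],
  ],
)

```text
clock: 4.9
tcp_pos: [0.0311, 0.2429, 0.3259]
tcp_rot: [-0.639, -2.941, 0.539]
contact_force: [-2.6, 0.0, 1.8]
grip_width: 1.002
gripper_force: 0.0
```

```bash
python3 -c "from h import *;st()"
```

```text
t 4.9 q [-1.222 -0.301 -0.139  1.912 -0.127  1.882 -0.222] p [0.031 0.243 0.326] 
 [[-0.909  0.387 -0.154]
 [ 0.416  0.851 -0.321]
 [ 0.007 -0.356 -0.935]] 
tilt 20.851442052078326 az of z-horizontal -115.69581332426624 F [-2.595  0.049  1.788] [ 0.327  0.043 -0.066] 1.002296838971402 0.0
```

servo_tool(
  plan=[
    [[-2.2, -3.4, 1.8], 0],
    [[-2.2, -3.4, 1.8], 0],
    [[-2.2, -3.4, 1.8], 0],
  ],
)

```text
clock: 5.2
tcp_pos: [0.0406, 0.2124, 0.3032]
tcp_rot: [-0.646, -2.915, 0.65]
contact_force: [-1.3, -0.7, 0.1]
grip_width: 0.999
gripper_force: 0.0
```

```bash
python3 -c "from h import *;st()"
```

```text
t 5.2 q [-1.004 -0.302 -0.278  1.97  -0.13   1.897 -0.132] p [0.041 0.212 0.303] 
 [[-0.907  0.385 -0.171]
 [ 0.421  0.82  -0.387]
 [-0.008 -0.423 -0.906]] 
tilt 25.036715428755716 az of z-horizontal -113.85992611975193 F [-1.281 -0.74   0.102] [ 0.404 -0.219 -0.024] 0.9985587825823521 0.0
```

servo_tool(
  plan=[
    [[-1.5, 1.5, -0.2], 0],
    [[-3, 2, -0.2], 0],
    [[-3.8, 1.8, -0.2], 0],
    [[-3.8, 1.8, -0.2], 0],
    [[-3.8, 1.8, -0.2], 0],
    [[-3.8, 1.8, -0.2], 0],
    [[-3.8, 1.8, -0.2], 0],
    [[-3.8, 1.8, -0.2], 0],
    [[-3.8, 1.8, -0.2], -0.04],
    [[-3.8, 1.8, -0.2], -0.04],
    [[-3.8, 1.8, -0.2], -0.04],
    [[-3.8, 1.8, -0.2], -0.04],
  ],
)

```text
clock: 6.4
tcp_pos: [0.516, 0.2222, 0.2348]
tcp_rot: [-0.423, -2.926, 0.633]
contact_force: [-0.0, 0.4, -0.2]
grip_width: 1.0
gripper_force: 0.0
```

Run:
```python
from h import *
import cv2
st()
w=capture('wrist');cv2.imwrite('pics/w1.png',w);st()
for n in ['sieve','sieve_grip']: print(n,[(np.array(d['location']),d['p']) for d in place_of('wrist',n)[:2]])
```

```text
t 6.4 q [-0.663  0.404  0.083  1.378  0.201  1.731  0.698] p [0.516 0.222 0.235] 
 [[-0.954  0.245 -0.173]
 [ 0.295  0.874 -0.387]
 [ 0.056 -0.42  -0.906]] 
tilt 25.09575082480946 az of z-horizontal -114.02744366916536 F [-0.032  0.408 -0.244] [ 0.367 -0.156 -0.021] 1.0001044629443032 0.0
t 6.45 q [-0.66   0.415  0.087  1.373  0.204  1.727  0.701] p [0.521 0.22  0.231] 
 [[-0.954  0.247 -0.172]
 [ 0.296  0.872 -0.39 ]
 [ 0.054 -0.423 -0.905]] 
tilt 25.240796238274047 az of z-horizontal -113.84016498911576 F [ 3.49  -1.685 -1.909] [ 0.425 -0.325  0.148] 0.9967961882596119 0.0
sieve [(array([0.538, 0.159, 0.001]), 0.96)]
sieve_grip [(array([0.54 , 0.159, 0.112]), 0.8)]
```

View pics/w1.png

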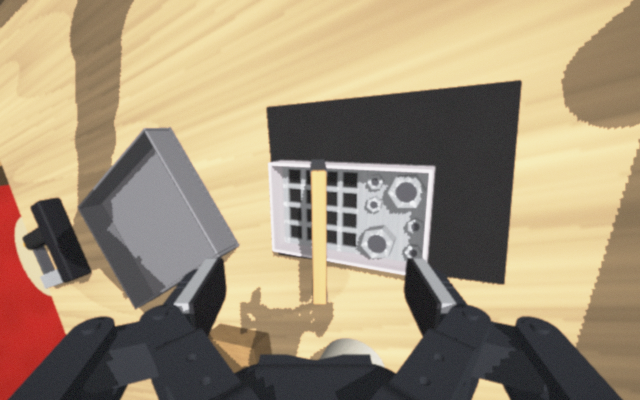

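The wrist view shows the bar vertical at column 319, on the jaw midplane (column 315). All the nuts are on the closed end, around (370–415, 180–250). The lean direction matches the bar.

Run:
```python
from h import *
s,M=st()
t=np.array([.539,.161,.114])-.006*M[:,2]
print(M.T@(t-s['tcp_pos'])*100)
```

```text
t 6.55 q [-0.663  0.407  0.084  1.38   0.201  1.731  0.694] p [0.515 0.221 0.233] 
 [[-0.953  0.248 -0.176]
 [ 0.299  0.871 -0.389]
 [ 0.057 -0.424 -0.904]] 
tilt 25.302368302913553 az of z-horizontal -114.34201007414738 F [-0.466 -0.788 -0.597] [ 0.408 -0.151  0.008] 0.9954064651987946 0.0
[-4.724  0.349 12.073]
```

servo_tool(
  plan=[
    [[-1.5, 0.1, 1], 0],
    [[-1.6, 0.1, 2], 0],
    [[-1.6, 0.15, 2.5], 0],
    [[0, 0, 2.5], 0],
    [[0, 0, 2], 0],
    [[0, 0, 1.3], 0],
    [[0, 0, 0.8], 0],
    [[0, 0, 0], 0],
    [[0, 0, 0], 0],
  ],
)

```text
clock: 7.45
tcp_pos: [0.5393, 0.1671, 0.1219]
tcp_rot: [-0.422, -2.928, 0.631]
contact_force: [0.4, 0.1, 0.5]
grip_width: 0.996
gripper_force: 0.0
```

Run:
```python
from h import *
import cv2
s,M=st()
t=np.array([.539,.161,.114])-.006*M[:,2]
print(M.T@(t-s['tcp_pos'])*100)
cv2.imwrite('pics/w2.png',capture('wrist'))
```

```text
t 7.45 q [-0.594  0.463  0.104  1.528  0.217  1.505  0.738] p [0.539 0.167 0.122] 
 [[-0.954  0.245 -0.171]
 [ 0.293  0.874 -0.386]
 [ 0.055 -0.419 -0.906]] 
tilt 24.98428884192412 az of z-horizontal -113.85362439629694 F [0.405 0.125 0.501] [ 0.393 -0.196 -0.01 ] 0.9955859705943666 0.0
[-0.195 -0.209  0.357]
```

View pics/w2.png

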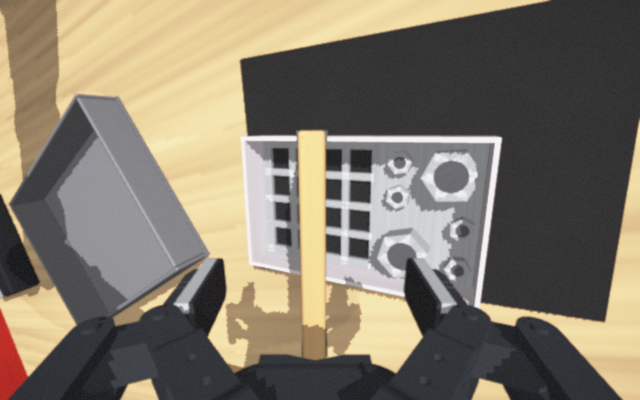

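The bar is centred between the jaws at column 313. I'll advance slightly, then close.

servo_tool(
  plan=[
    [[-0.2, -0.05, 0.3], 0],
    [[0, 0, 0], 0],
  ],
)

```text
clock: 7.7
tcp_pos: [0.5405, 0.1643, 0.1186]
tcp_rot: [-0.423, -2.927, 0.632]
contact_force: [-0.6, -0.6, -0.4]
grip_width: 1.0
gripper_force: 0.0
```

servo_tool(
  plan=[
    [[0, 0, 0], 0],
    [[0, 0, 0], 0],
    [[0, 0, 0], 0],
    [[0, 0, 0], 0],
    [[0, 0, 0], 0],
    [[0, 0, 0], 0],
    [[0, 0, 0], 0],
    [[0, 0, 0], 0],
  ],
  hand=0.5,
  force=90,
)

```text
clock: 8.5
tcp_pos: [0.5401, 0.1644, 0.1184]
tcp_rot: [-0.422, -2.926, 0.632]
contact_force: [0.8, 0.4, 1.0]
grip_width: 0.061
gripper_force: 0.0
```

```bash
python3 -c "from h import *;st()"
```

```text
t 8.5 q [-0.591  0.467  0.105  1.531  0.217  1.499  0.741] p [0.54  0.164 0.118] 
 [[-0.954  0.245 -0.172]
 [ 0.294  0.874 -0.387]
 [ 0.056 -0.42  -0.906]] 
tilt 25.06546131192259 az of z-horizontal -113.99144387244317 F [0.8   0.391 1.048] [ 0.394 -0.147  0.002] 0.060896935142255665 0.0
```

Run:
```python
from h import *
import cv2
cv2.imwrite('pics/w3.png',capture('wrist'))
for n in ['sieve','sieve_grip']: print(n,[(np.array(d['location']),d['p']) for d in place_of('wrist',n)[:2]])
capture('side')
for n in ['sieve','sieve_grip']: print(n,[(np.array(d['location']),d['p']) for d in place_of('side',n)[:2]])
```

```text
sieve [(array([0.537, 0.158, 0.001]), 0.72)]
sieve_grip []
sieve [(array([0.54 , 0.157, 0.006]), 0.72), (array([ 0.495, -0.537, -0.005]), 0.61)]
sieve_grip [(array([0.541, 0.163, 0.113]), 0.92), (array([0.782, 0.097, 0.003]), 0.4)]
```

View pics/w3.png

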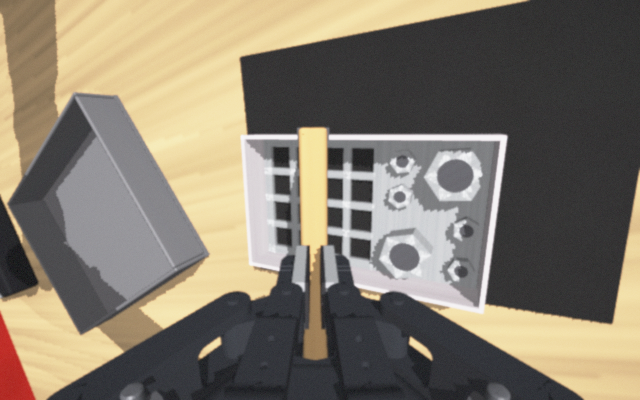

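Run:
```python
from h import *
import cv2
st()
w=cv2.imread('pics/w3.png');cv2.imwrite('pics/w3c.png',cv2.resize(w[110:370,220:420],None,fx=2.3,fy=2.3,interpolation=cv2.INTER_CUBIC))
```

```text
t 8.8 q [-0.591  0.467  0.105  1.531  0.217  1.499  0.741] p [0.54  0.164 0.118] 
 [[-0.954  0.245 -0.172]
 [ 0.294  0.874 -0.387]
 [ 0.056 -0.42  -0.906]] 
tilt 25.068480398364077 az of z-horizontal -114.00788017356997 F [-0.197 -1.07   0.599] [ 0.398 -0.127  0.009] 0.057529924311142025 0.0
```

View pics/w3c.png

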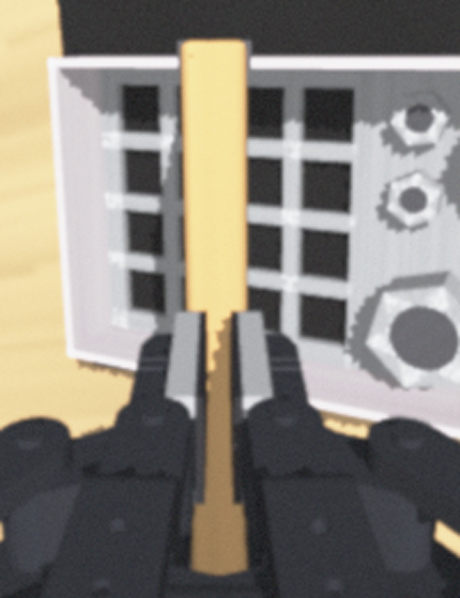

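Run:
```python
from h import *
print(robot.finger_overhang,[a for a in dir(robot) if a[0]!='_'])
```

```text
0.025 ['PlanningError', 'finger_overhang', 'job_done']
```

servo_tool(
  plan=[
    [[0, 0, 0], 0],
    [[0, 0, 0], 0],
    [[0, 0, 0], 0],
    [[0, 0, 0], 0],
    [[0, 0, 0], 0],
    [[0, 0, 0.5], 0],
    [[0, 0, 0.5], 0],
    [[0, 0, 0.5], 0],
    [[0, 0, 0.5], 0],
    [[0, 0, 0.5], 0],
    [[0, 0, 0], 0],
  ],
  hand=6,
)

```text
clock: 9.9
tcp_pos: [0.5352, 0.154, 0.0949]
tcp_rot: [-0.423, -2.925, 0.634]
contact_force: [-0.3, 0.0, -0.3]
grip_width: 0.706
gripper_force: 0.0
```

Run:
```python
from h import *
import cv2
st()
w=capture('wrist')[100:400,180:460]
s=capture('side')[120:240,230:370]
a=cv2.resize(w,(400,428));b=cv2.resize(s,(400,343),interpolation=cv2.INTER_CUBIC)
c=np.zeros((428,800,3),np.uint8);c[:,:400]=a;c[:343,400:]=b
cv2.imwrite('pics/c4.png',c)
```

```text
t 9.9 q [-0.584  0.473  0.107  1.574  0.22   1.451  0.739] p [0.535 0.154 0.095] 
 [[-0.954  0.245 -0.174]
 [ 0.295  0.873 -0.388]
 [ 0.057 -0.421 -0.905]] 
tilt 25.142266210617876 az of z-horizontal -114.13469769799104 F [-0.288  0.042 -0.344] [ 0.39  -0.171  0.008] 0.7056713714087165 0.0
```

View pics/c4.png

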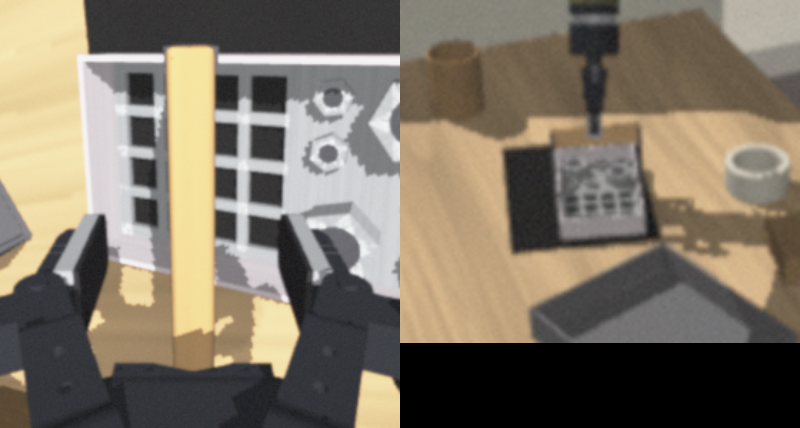

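The wrist inset shows the fingers straddling the bar at about (190,300). The side inset shows the tips reaching the bar at about (595,130). I'll close now.

servo_tool(
  plan=[
    [[0, 0, 0], 0],
    [[0, 0, 0], 0],
    [[0, 0, 0], 0],
    [[0, 0, 0], 0],
    [[0, 0, 0], 0],
    [[0, 0, 0], 0],
  ],
  hand=0.5,
  force=90,
)

```text
clock: 10.6
tcp_pos: [0.536, 0.1543, 0.0964]
tcp_rot: [-0.423, -2.926, 0.633]
contact_force: [0.0, -1.5, 6.5]
grip_width: 0.145
gripper_force: 90.2
```

servo_tool(
  plan=[
    [[0, 0, 0], 0],
    [[0, 0, 0], 0],
    [[0, 0, 0.4], 0],
    [[0, 0, 0.2], 0],
    [[0, 0, 0.2], 0],
  ],
  hand=4,
)

```text
clock: 11.1
tcp_pos: [0.5342, 0.1515, 0.088]
tcp_rot: [-0.422, -2.926, 0.633]
contact_force: [0.4, 0.5, -0.2]
grip_width: 0.471
gripper_force: 0.0
```

servo_tool(
  plan=[
    [[0, 0, 0], 0],
    [[0, 0, 0], 0],
    [[0, 0, 0], 0],
    [[0, 0, 0], 0],
    [[0, 0, 0], 0],
  ],
  hand=0.5,
  force=115,
)

```text
clock: 11.6
tcp_pos: [0.5345, 0.1513, 0.0888]
tcp_rot: [-0.423, -2.926, 0.633]
contact_force: [0.2, -0.4, 1.5]
grip_width: 0.144
gripper_force: 112.3
```

```bash
python3 -c "from h import *;st()"
```

```text
t 11.6 q [-0.581  0.474  0.108  1.585  0.221  1.437  0.738] p [0.534 0.151 0.089] 
 [[-0.954  0.245 -0.172]
 [ 0.294  0.874 -0.387]
 [ 0.056 -0.42  -0.906]] 
tilt 25.090378145373418 az of z-horizontal -113.9891828596511 F [ 0.191 -0.446  1.532] [-0.03   0.109  0.024] 0.14375964060326976 112.3145341873169
```

servo_tool(
  plan=[
    [[0.03, -0.2, -0.45], 0],
    [[0.05, -0.4, -0.9], 0],
    [[0.1, -0.6, -1.35], 0],
    [[0.1, -0.8, -1.8], 0],
    [[0.1, -0.8, -1.8], 0],
    [[0.1, -0.6, -1.35], 0],
    [[0.05, -0.4, -0.9], 0],
    [[0.03, -0.2, -0.45], 0],
    [[0, 0, 0], 0],
  ],
)

```text
clock: 12.5
tcp_pos: [0.535, 0.1533, 0.1875]
tcp_rot: [-0.423, -2.927, 0.632]
contact_force: [0.0, 0.1, -5.7]
grip_width: 0.144
gripper_force: 112.3
```

Run:
```python
from h import *
import cv2
s,M=st()
capture('side')
for n in ['sieve','sieve_grip']: print(n,[(np.array(d['location']),d['p']) for d in place_of('side',n)[:2]])
d=np.array([.508,-.18,.178])-s['tcp_pos'];print(M.T@d*100)
cv2.imwrite('pics/w5.png',capture('wrist'))
```

```text
t 12.5 q [-0.587  0.394  0.112  1.489  0.226  1.607  0.777] p [0.535 0.153 0.188] 
 [[-0.954  0.245 -0.172]
 [ 0.294  0.874 -0.387]
 [ 0.055 -0.419 -0.906]] 
tilt 25.020973182726426 az of z-horizontal -113.9386997400787 F [ 0.019  0.113 -5.742] [ 0.724 -0.366 -0.027] 0.1438091643208641 112.28835582733154
sieve [(array([0.54 , 0.158, 0.102]), 0.78)]
sieve_grip [(array([0.544, 0.165, 0.212]), 0.89), (array([ 0.515,  0.188, -0.001]), 0.49)]
[ -7.276 -29.396  14.21 ]
```

View pics/w5.png

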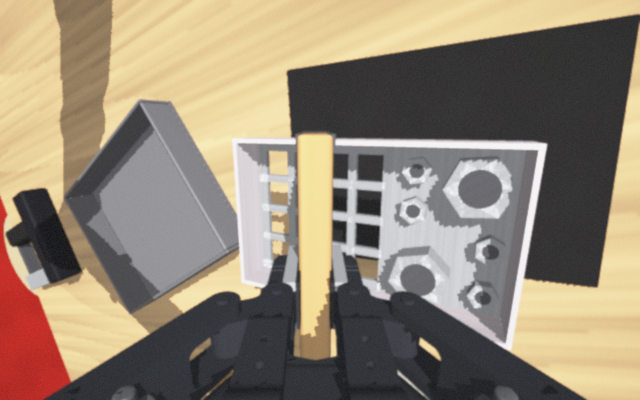

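The sieve hangs level about 98 mm up, with all six nuts still on the closed end at (410–490, 170–300). Next I'll carry it over the tray.

servo_tool(
  plan=[
    [[-0.2, -0.9, 0.4], 0],
    [[-0.5, -2.1, 1.0], 0],
    [[-0.8, -3.1, 1.5], 0],
    [[-0.9, -3.5, 1.7], 0],
    [[-0.9, -3.5, 1.7], 0],
    [[-0.9, -3.5, 1.7], 0],
    [[-0.9, -3.5, 1.7], 0],
    [[-0.8, -3.1, 1.5], 0],
    [[-0.7, -2.6, 1.3], 0],
    [[-0.4, -1.8, 0.9], 0],
    [[-0.3, -1.1, 0.5], 0],
    [[-0.1, -0.6, 0.3], 0],
  ],
)

```text
clock: 13.9
tcp_pos: [0.5084, -0.1811, 0.1773]
tcp_rot: [-0.425, -2.925, 0.632]
contact_force: [0.1, -0.2, -5.4]
grip_width: 0.143
gripper_force: 112.4
```

```bash
cat >> h.py <<'E'
def nuts(cam='wrist'):
    """nut positions in sieve frame, tool-relative (cm): sieve fixed to hand"""
    s=readout.sense();M=R.from_rotvec(s['tcp_rot']).as_matrix();capture(cam)
    ys=np.array([np.cos(np.radians(75)),np.sin(np.radians(75)),0]);xs=np.array([ys[1],-ys[0],0])
    o=np.array(s['tcp_pos'])+[.005,.006,0]
    for n in ['large1','small1']:
        for d in place_of(cam,n)[:7]:
            r=np.array(d['location'])-o
            print(n,'x %.1f y %.1f'%(r@xs*100,r@ys*100),'z %.3f'%d['location'][2],'p %.2f'%d['p'])
E
python3 -c "
from h import *
st();nuts()"
```

```text
t 13.9 q [-0.252  0.212  0.307  1.753  0.351  1.364  1.232] p [ 0.508 -0.181  0.177] 
 [[-0.953  0.246 -0.174]
 [ 0.296  0.873 -0.387]
 [ 0.056 -0.42  -0.906]] 
tilt 25.079413401695817 az of z-horizontal -114.17882725783247 F [ 0.129 -0.216 -5.413] [ 0.763 -0.384 -0.009] 0.14272204282175055 112.43332386016846
large1 x 3.7 y 4.7 z 0.093 p 0.78
large1 x -2.8 y 7.5 z 0.097 p 0.70
large1 x -0.4 y 0.5 z 0.090 p 0.19
small1 x 4.1 y 8.3 z 0.095 p 0.96
small1 x -1.1 y 3.9 z 0.098 p 0.70
small1 x 1.1 y 8.8 z 0.097 p 0.60
small1 x -3.7 y 3.5 z 0.091 p 0.59
```

servo_tool(
  plan=[
    [[-0.05, -1.36, 0.63], 0],
    [[-0.1, -2.72, 1.26], 0],
    [[0.1, 2.72, -1.26], 0],
    [[0.05, 1.36, -0.63], 0],
    [[0, 0, 0], 0],
    [[-0.05, -1.36, 0.63], 0],
    [[-0.1, -2.72, 1.26], 0],
    [[0.1, 2.72, -1.26], 0],
    [[0.05, 1.36, -0.63], 0],
    [[0, 0, 0], 0],
  ],
)

```text
clock: 15.05
tcp_pos: [0.5107, -0.1764, 0.177]
tcp_rot: [-0.414, -2.929, 0.63]
contact_force: [0.6, 1.1, -5.7]
grip_width: 0.142
gripper_force: 114.2
```

```bash
python3 -c "
from h import *
st();nuts()"
```

```text
t 15.05 q [-0.256  0.213  0.302  1.751  0.349  1.364  1.232] p [ 0.511 -0.176  0.177] 
 [[-0.956  0.24  -0.17 ]
 [ 0.289  0.876 -0.386]
 [ 0.056 -0.418 -0.907]] 
tilt 24.937715227927292 az of z-horizontal -113.71805020724588 F [ 0.569  1.073 -5.713] [ 0.947 -0.379 -0.026] 0.14239572982412582 114.15620684623718
large1 x -3.5 y 0.5 z 0.098 p 0.75
large1 x 2.7 y -3.5 z 0.092 p 0.60
small1 x 0.9 y 1.5 z 0.099 p 0.91
```

servo_tool(
  plan=[
    [[-0.05, -1.36, 0.63], 0],
    [[-0.1, -2.72, 1.26], 0],
    [[0.1, 2.72, -1.26], 0],
    [[0.05, 1.36, -0.63], 0],
    [[0, 0, 0], 0],
    [[0, 0, 0], 0],
  ],
)

```text
clock: 15.8
tcp_pos: [0.5093, -0.1799, 0.1775]
tcp_rot: [-0.42, -2.926, 0.634]
contact_force: [1.0, -1.1, -4.4]
grip_width: 0.145
gripper_force: 114.3
```

```bash
python3 -c "
from h import *
import cv2
st();nuts()
cv2.imwrite('pics/w6.png',capture('wrist'));nuts('top')"
```

```text
t 15.8 q [-0.253  0.212  0.305  1.752  0.352  1.364  1.232] p [ 0.509 -0.18   0.178] 
 [[-0.955  0.244 -0.172]
 [ 0.293  0.874 -0.388]
 [ 0.056 -0.421 -0.905]] 
tilt 25.11145164368395 az of z-horizontal -113.91744453766408 F [ 0.958 -1.115 -4.433] [ 0.857 -0.361  0.028] 0.14472226302580973 114.29222702980042
large1 x 2.3 y -7.4 z 0.093 p 0.82
large1 x -3.8 y -2.7 z 0.097 p 0.65
large1 x 2.2 y -7.9 z 0.095 p 0.61
large1 x -4.2 y -2.5 z 0.097 p 0.51
```

View pics/w6.png

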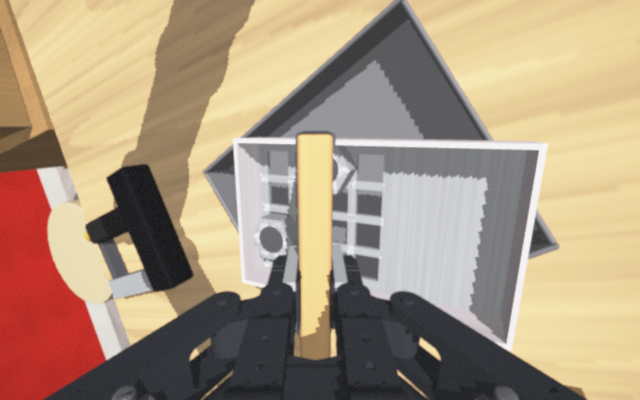

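The closed end is empty. The large nuts are on the grid at (270,238) and (340,172), and no small nuts show. I'll shake a little more in both directions to be sure.

servo_tool(
  plan=[
    [[2, 0, 0], 0],
    [[-2, 0, 0], 0],
    [[-2, 0, 0], 0],
    [[2, 0, 0], 0],
    [[-0.05, -1.36, 0.63], 0],
    [[0.1, 2.2, -1], 0],
    [[-0.1, -2.2, 1], 0],
    [[0.1, 2.2, -1], 0],
    [[-0.05, -0.9, 0.4], 0],
    [[0, 0, 0], 0],
  ],
)

```text
clock: 17.15
tcp_pos: [0.5085, -0.1816, 0.1776]
tcp_rot: [-0.424, -2.925, 0.634]
contact_force: [-0.7, -2.0, -5.5]
grip_width: 0.142
gripper_force: 114.5
```

```bash
python3 -c "
from h import *
st();nuts();nuts('side')
for c in ['side','top']:
    capture(c)
    print(c,[(np.array(d['location']),round(d['p'],2)) for d in search_frame(c,'small1')])"
```

```text
t 17.15 q [-0.253  0.212  0.309  1.753  0.352  1.364  1.233] p [ 0.509 -0.182  0.178] 
 [[-0.954  0.245 -0.173]
 [ 0.295  0.873 -0.388]
 [ 0.056 -0.421 -0.905]] 
tilt 25.130674706806097 az of z-horizontal -114.03210858880799 F [-0.704 -2.008 -5.47 ] [ 0.867 -0.391 -0.007] 0.14233254833369552 114.45872783660889
large1 x 2.1 y -7.1 z 0.092 p 0.62
large1 x -0.2 y -3.5 z -0.003 p 0.46
small1 x -0.1 y 0.1 z 0.092 p 0.57
large1 x -3.5 y -4.6 z 0.101 p 0.55
large1 x 1.6 y -6.6 z 0.095 p 0.48
large1 x -28.2 y 64.9 z -0.001 p 0.33
side []
top [(array([ 0.469, -0.263,  0.007]), 0.48)]
```

servo_tool(
  plan=[
    [[-0.05, -1.36, 0.63], 0],
    [[-0.1, -2.72, 1.26], 0],
    [[0.1, 2.72, -1.26], 0],
    [[0.05, 1.36, -0.63], 0],
    [[0, 0, 0], 0],
    [[-0.05, -1.36, 0.63], 0],
    [[-0.1, -2.72, 1.26], 0],
    [[0.1, 2.72, -1.26], 0],
    [[0.05, 1.36, -0.63], 0],
    [[0, 0, 0], 0],
  ],
)

```text
clock: 18.65
tcp_pos: [0.5103, -0.1776, 0.177]
tcp_rot: [-0.415, -2.929, 0.63]
contact_force: [0.5, 1.5, -5.0]
grip_width: 0.144
gripper_force: 115.0
```

```bash
python3 -c "
from h import *
s,M=st();nuts()
print(M.T@(np.array([.511,.185,.178])-s['tcp_pos'])*100)"
```

```text
t 18.65 q [-0.255  0.213  0.304  1.752  0.35   1.363  1.233] p [ 0.51  -0.178  0.177] 
 [[-0.956  0.241 -0.17 ]
 [ 0.289  0.876 -0.386]
 [ 0.056 -0.418 -0.907]] 
tilt 24.963482576594103 az of z-horizontal -113.75159985499363 F [ 0.486  1.482 -5.03 ] [ 1.013 -0.462 -0.012] 0.14419590893649722 115.02947330474854
large1 x -3.5 y -7.5 z 0.097 p 0.70
[ 10.426  31.731 -14.107]
```

servo_tool(
  plan=[
    [[-0.7, 0, 0], 0],
    [[-1.3, 0, 0], 0],
    [[-1.5, 0, 0], 0],
    [[-1.3, 0, 0], 0],
    [[-0.8, 0, 0], 0],
    [[-0.4, 0, 0], 0],
    [[0, 0, 0], 0],
  ],
)

```text
clock: 19.5
tcp_pos: [0.5663, -0.1983, 0.1738]
tcp_rot: [-0.423, -2.926, 0.633]
contact_force: [0.7, 0.1, -4.8]
grip_width: 0.139
gripper_force: 115.0
```

```bash
cat >> h.py <<'E'
def look():
    s,M=st()
    for c in ['top','side','wrist']:
        capture(c)
        for n in ['small1','large1']:
            for d in place_of(c,n)[:6]: print(c,n,np.array(d['location']),'rel sieve',np.array(d['location'])[:2]-np.array(s['tcp_pos'])[:2]-[.005,.006],round(d['p'],2))
E
python3 -c "
from h import *
look()"
```

```text
t 19.5 q [-0.214  0.339  0.319  1.608  0.316  1.367  1.29 ] p [ 0.566 -0.198  0.174] 
 [[-0.954  0.245 -0.173]
 [ 0.295  0.874 -0.387]
 [ 0.056 -0.42  -0.906]] 
tilt 25.093963719064345 az of z-horizontal -114.06417607501496 F [ 0.679  0.128 -4.77 ] [ 0.989 -0.372 -0.024] 0.13869241354903708 115.0147533416748
top large1 [ 0.51  -0.256  0.091] rel sieve [-0.061 -0.064] 0.65
top large1 [ 0.569 -0.272  0.088] rel sieve [-0.003 -0.08 ] 0.44
side small1 [ 0.751 -0.094  0.   ] rel sieve [0.18  0.098] 0.27
side large1 [ 0.568 -0.265  0.092] rel sieve [-0.004 -0.072] 0.55
side large1 [ 0.51  -0.257  0.095] rel sieve [-0.061 -0.064] 0.53
wrist small1 [ 0.511 -0.104  0.003] rel sieve [-0.06   0.088] 0.94
wrist small1 [ 0.518 -0.141  0.013] rel sieve [-0.054  0.052] 0.76
wrist small1 [ 0.534 -0.137  0.006] rel sieve [-0.038  0.056] 0.55
wrist large1 [ 0.57  -0.27   0.087] rel sieve [-0.001 -0.078] 0.77
wrist large1 [ 0.516 -0.255  0.092] rel sieve [-0.056 -0.063] 0.64
```

servo_tool(
  plan=[
    [[0.8, 0, 0], 0],
    [[1.6, 0, 0], 0],
    [[2, 0, 0], 0],
    [[2, 0, 0], 0],
    [[2, 0, 0], 0],
    [[1.6, 0, 0], 0],
    [[1.2, 0, 0], 0],
    [[0.8, 0, 0], 0],
    [[0, 0, 0], 0],
  ],
)

```text
clock: 20.85
tcp_pos: [0.4511, -0.1624, 0.1809]
tcp_rot: [-0.422, -2.927, 0.632]
contact_force: [-0.4, -0.5, -3.9]
grip_width: 0.144
gripper_force: 115.0
```

```bash
python3 -c "
from h import *
look()"
```

```text
t 20.85 q [-0.291  0.083  0.289  1.885  0.381  1.378  1.172] p [ 0.451 -0.162  0.181] 
 [[-0.954  0.245 -0.172]
 [ 0.294  0.874 -0.387]
 [ 0.056 -0.419 -0.906]] 
tilt 25.03424453627865 az of z-horizontal -113.98212644405834 F [-0.386 -0.49  -3.922] [ 0.972 -0.463  0.023] 0.14362784160425573 115.00939607620239
top small1 [ 0.558 -0.154  0.016] rel sieve [0.102 0.003] 0.35
top large1 [ 0.397 -0.219  0.098] rel sieve [-0.059 -0.062] 0.67
top large1 [ 0.453 -0.238  0.098] rel sieve [-0.003 -0.082] 0.44
side large1 [ 0.395 -0.223  0.101] rel sieve [-0.061 -0.066] 0.51
wrist large1 [ 0.401 -0.22   0.101] rel sieve [-0.055 -0.063] 0.87
wrist large1 [ 0.458 -0.235  0.095] rel sieve [ 0.001 -0.079] 0.71
wrist large1 [ 0.455 -0.156  0.097] rel sieve [-0.002  0.   ] 0.4
```

servo_tool(
  plan=[
    [[-0.7, 0.9, -0.4], 0],
    [[-1.5, 1.8, -0.8], 0],
    [[-1.5, 1.8, -0.8], 0],
    [[-1.5, 1.8, -0.8], 0],
    [[-0.8, 0.9, -0.4], 0],
    [[0, 0, 0], 0],
  ],
)

```text
clock: 21.9
tcp_pos: [0.5338, -0.1029, 0.1754]
tcp_rot: [-0.418, -2.928, 0.632]
contact_force: [0.4, 0.2, -4.9]
grip_width: 0.143
gripper_force: 115.0
```

```bash
python3 -c "
from h import *
look()"
```

```text
t 21.9 q [-0.331  0.263  0.255  1.692  0.32   1.418  1.125] p [ 0.534 -0.103  0.175] 
 [[-0.955  0.242 -0.171]
 [ 0.291  0.875 -0.387]
 [ 0.056 -0.42  -0.906]] 
tilt 25.048314623066958 az of z-horizontal -113.83981704256216 F [ 0.39   0.167 -4.944] [ 0.972 -0.339  0.03 ] 0.14329579267214518 115.02532124519348
top large1 [ 0.538 -0.177  0.091] rel sieve [-0.001 -0.08 ] 0.64
top large1 [ 0.493 -0.538 -0.006] rel sieve [-0.046 -0.441] 0.56
top large1 [ 0.478 -0.157  0.093] rel sieve [-0.061 -0.06 ] 0.47
side small1 [ 0.536 -0.094  0.201] rel sieve [-0.003  0.003] 0.62
side large1 [ 0.478 -0.166  0.098] rel sieve [-0.061 -0.069] 0.47
side large1 [ 0.534 -0.176  0.094] rel sieve [-0.005 -0.079] 0.46
side large1 [ 0.407  0.528 -0.001] rel sieve [-0.131  0.625] 0.24
wrist small1 [ 0.508 -0.104  0.001] rel sieve [-0.031 -0.007] 0.58
wrist small1 [ 0.532 -0.135  0.004] rel sieve [-0.007 -0.038] 0.58
wrist small1 [ 0.557 -0.156  0.016] rel sieve [ 0.018 -0.059] 0.42
wrist large1 [ 0.532 -0.177  0.091] rel sieve [-0.007 -0.081] 0.79
wrist large1 [ 0.5   -0.208  0.   ] rel sieve [-0.039 -0.111] 0.61
wrist large1 [ 0.478 -0.163  0.097] rel sieve [-0.061 -0.066] 0.57
```

servo_tool(
  plan=[
    [[0.4, 0.85, -0.4], 0],
    [[0.8, 1.9, -0.85], 0],
    [[1.1, 2.5, -1.15], 0],
    [[1.2, 2.8, -1.25], 0],
    [[1.3, 3, -1.35], 0],
    [[1.3, 3, -1.35], 0],
    [[1.2, 2.8, -1.25], 0],
    [[1.1, 2.5, -1.15], 0],
    [[0.9, 2, -0.9], 0],
    [[0.65, 1.5, -0.7], 0],
    [[0.45, 1, -0.45], 0],
    [[0.25, 0.6, -0.25], 0],
  ],
)

```text
clock: 23.55
tcp_pos: [0.5094, 0.1837, 0.1795]
tcp_rot: [-0.421, -2.927, 0.633]
contact_force: [0.4, -0.6, -4.6]
grip_width: 0.143
gripper_force: 115.0
```

```bash
python3 -c "
from h import *
look()
for c in ['top','side']:
    capture(c)
    for n in ['mat','sieve']: print(c,n,[(np.array(d['location']),round(d['p'],2)) for d in place_of(c,n)[:2]])
s=readout.sense();M=R.from_rotvec(s['tcp_rot']).as_matrix()
print(M.T@(np.array([.511,.185,.091])-s['tcp_pos'])*100)
"
```

```text
t 23.55 q [-0.628  0.382  0.088  1.52   0.213  1.604  0.712] p [0.509 0.184 0.179] 
 [[-0.954  0.244 -0.172]
 [ 0.293  0.874 -0.387]
 [ 0.056 -0.42  -0.906]] 
tilt 25.06615249886384 az of z-horizontal -113.92934756038078 F [ 0.357 -0.57  -4.624] [ 0.901 -0.42   0.027] 0.14314209927538543 115.01647353172302
top small1 [ 0.559 -0.154  0.015] rel sieve [ 0.045 -0.344] 0.58
top small1 [ 0.531 -0.133  0.004] rel sieve [ 0.017 -0.323] 0.49
top small1 [0.517 0.195 0.205] rel sieve [0.002 0.006] 0.45
top small1 [ 0.52  -0.141  0.012] rel sieve [ 0.006 -0.331] 0.44
top small1 [ 0.507 -0.102  0.001] rel sieve [-0.008 -0.291] 0.38
top large1 [0.514 0.109 0.092] rel sieve [-0.001 -0.081] 0.61
top large1 [0.455 0.125 0.098] rel sieve [-0.059 -0.065] 0.47
wrist small1 [ 0.536 -0.135  0.006] rel sieve [ 0.021 -0.325] 0.58
wrist small1 [ 0.52  -0.141  0.013] rel sieve [ 0.006 -0.331] 0.56
wrist small1 [ 0.558 -0.155  0.015] rel sieve [ 0.044 -0.345] 0.4
wrist large1 [0.459 0.123 0.099] rel sieve [-0.056 -0.066] 0.65
wrist large1 [0.514 0.11  0.093] rel sieve [-0.001 -0.08 ] 0.58
top mat [(array([ 0.515,  0.193, -0.002]), 0.62)]
top sieve [(array([0.518, 0.183, 0.095]), 0.82), (array([0.512, 0.108, 0.095]), 0.23)]
side mat []
side sieve [(array([0.512, 0.189, 0.096]), 0.89)]
[-0.577  3.955  7.904]
```

All four small nuts are confirmed in the tray, and both large nuts are in the sieve. Now I'll lower it.

servo_tool(
  plan=[
    [[-0.03, 0.25, 0.55], 0],
    [[-0.06, 0.5, 1.1], 0],
    [[-0.1, 0.7, 1.5], 0],
    [[-0.1, 0.7, 1.5], 0],
    [[-0.1, 0.6, 1.3], 0],
    [[-0.06, 0.42, 0.9], 0],
    [[-0.03, 0.25, 0.55], 0],
    [[-0.02, 0.13, 0.27], 0],
    [[0, 0.06, 0.14], 0],
    [[0, 0, 0], 0],
  ],
)

```text
clock: 25.3
tcp_pos: [0.5099, 0.1828, 0.0937]
tcp_rot: [-0.423, -2.927, 0.632]
contact_force: [0.1, 0.8, -3.7]
grip_width: 0.144
gripper_force: 115.0
```

```bash
python3 -c "
from h import *
st()"
```

```text
t 25.3 q [-0.624  0.455  0.084  1.601  0.21   1.454  0.68 ] p [0.51  0.183 0.094] 
 [[-0.954  0.245 -0.172]
 [ 0.294  0.874 -0.387]
 [ 0.055 -0.419 -0.906]] 
tilt 25.029460427332012 az of z-horizontal -113.94238896788906 F [ 0.086  0.808 -3.659] [ 1.028 -0.414  0.003] 0.1440526513921213 115.02537131309509
```

servo_tool(
  plan=[
    [[0, 0.08, 0.18], 0],
    [[0, 0.06, 0.14], 0],
    [[0, 0.05, 0.1], 0],
    [[0, 0, 0], 0],
  ],
)

```text
clock: 25.7
tcp_pos: [0.5095, 0.1827, 0.0891]
tcp_rot: [-0.422, -2.927, 0.632]
contact_force: [0.2, 0.2, -4.3]
grip_width: 0.146
gripper_force: 115.3
```

servo_tool(
  plan=[
    [[0, 0.05, 0.1], 0],
    [[0, 0, 0], 0],
  ],
)

```text
clock: 25.9
tcp_pos: [0.5097, 0.1829, 0.0887]
tcp_rot: [-0.423, -2.927, 0.632]
contact_force: [-0.4, 0.4, 4.4]
grip_width: 0.141
gripper_force: 116.4
```

servo_tool(
  plan=[
    [[0, 0.05, 0.1], 0],
    [[0, 0, 0], 0],
  ],
)

```text
clock: 26.1
tcp_pos: [0.5097, 0.1829, 0.0888]
tcp_rot: [-0.423, -2.927, 0.633]
contact_force: [-1.0, 1.6, 9.9]
grip_width: 0.146
gripper_force: 117.2
```

servo_tool(
  plan=[
    [[0, 0, 0], 0],
    [[0, 0, 0], 0],
    [[0, 0, 0], 0],
    [[0, 0, 0], 0],
    [[0, 0, -0.5], 0],
    [[0, 0, -1.5], 0],
    [[0, 0, -2.5], 0],
    [[0, 0, -3], 0],
    [[0, 0, -3], 0],
    [[0, 0, -3], 0],
    [[0, 0, -1], 0],
    [[0, 0, 0], 0],
  ],
  hand=5,
)

```text
clock: 27.3
tcp_pos: [0.535, 0.2401, 0.2194]
tcp_rot: [-0.422, -2.93, 0.629]
contact_force: [-0.6, 0.3, -0.1]
grip_width: 0.586
gripper_force: 0.0
```

```bash
python3 -c "
from h import *
look()
for c in ['top','side','wrist']:
    capture(c)
    for n in ['mat','sieve','sieve_grip']: print(c,n,[(np.array(d['location']),round(d['p'],2)) for d in place_of(c,n)[:2]])
"
```

```text
t 27.3 q [-0.662  0.463  0.077  1.326  0.197  1.722  0.692] p [0.535 0.24  0.219] 
 [[-0.955  0.245 -0.169]
 [ 0.293  0.875 -0.385]
 [ 0.054 -0.417 -0.907]] 
tilt 24.881772534380364 az of z-horizontal -113.72842736267341 F [-0.55   0.274 -0.143] [ 0.403 -0.123 -0.01 ] 0.5860282169778318 0.0
top small1 [ 0.531 -0.134  0.005] rel sieve [-0.009 -0.38 ] 0.59
top small1 [ 0.557 -0.156  0.017] rel sieve [ 0.017 -0.402] 0.49
top small1 [ 0.52  -0.144  0.011] rel sieve [-0.02 -0.39] 0.44
top small1 [ 0.507 -0.106  0.002] rel sieve [-0.033 -0.352] 0.4
top large1 [0.514 0.11  0.005] rel sieve [-0.026 -0.136] 0.6
top large1 [0.453 0.13  0.008] rel sieve [-0.087 -0.116] 0.46
top large1 [ 0.783  0.1   -0.   ] rel sieve [ 0.243 -0.147] 0.24
wrist small1 [ 0.521 -0.139  0.012] rel sieve [-0.019 -0.385] 0.66
wrist small1 [ 0.56  -0.155  0.013] rel sieve [ 0.02  -0.401] 0.6
wrist small1 [ 0.534 -0.136  0.007] rel sieve [-0.006 -0.383] 0.43
wrist large1 [0.461 0.126 0.006] rel sieve [-0.08 -0.12] 0.88
wrist large1 [0.514 0.11  0.002] rel sieve [-0.026 -0.136] 0.63
top mat [(array([0.519, 0.194, 0.002]), 0.91)]
top sieve [(array([0.52 , 0.184, 0.006]), 0.57), (array([ 0.496, -0.538, -0.006]), 0.51)]
top sieve_grip [(array([0.518, 0.198, 0.115]), 0.83)]
side mat [(array([0.516, 0.188, 0.001]), 0.6), (array([0.516, 0.193, 0.113]), 0.25)]
side sieve [(array([0.517, 0.188, 0.004]), 0.85)]
side sieve_grip [(array([0.518, 0.193, 0.114]), 0.6)]
wrist mat [(array([0.511, 0.192, 0.003]), 0.57)]
wrist sieve [(array([ 0.513,  0.191, -0.002]), 0.96)]
wrist sieve_grip [(array([0.518, 0.192, 0.11 ]), 0.91)]
```

The sieve is within about 10 mm of the mat's centre with both large nuts in it. The four small nuts are in the tray and the gripper is clear, so I'm handing in.

```bash
python3 -c "
from workcell import *
print(robot.job_done())"
```

```text
the job is handed in; nothing more can be done
None
```

I handed the job in at about 27.6 s of the 54 s allowed, no verdict was returned, and at the last camera check the four small nuts were in the tray, both large nuts were in the sieve, and the sieve stood released within about 10 mm of the mat's centre.

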